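Shut the small transit case and fold down its catches

TASK

Shut the small grey transit case that stands open on the bench: push its lid over with the fingers until it is fully shut, then push both catches on its front down until they lie flat against the case. Push gently, without forcing anything: do not lift or tip the case, do not shove it along the bench, and do not fold a catch down before the lid is shut. Leave the things standing around it where they are.

Things in the scene. Friction and masses are not known exactly. Their poses are not given: they have to be found in the camera images.
- case: Small grey plastic transit case, about 3.3 kg in all, standing loose on rubber feet. Shut it measures 260 (own x) x 190 (own y) x 97 (z) mm; the base's rim is 62 mm up. Origin: centre of the underside, z up. Own -y is the front (two catches, folded carrying handle between them), own +y the back (hinge). Foam and stowed instruments stay inside.
- lid (a joint): Hinge angle of the lid, rad: 0 = fully shut, grows as it opens, stop at 1.95. Starts at 1.65 to 1.88, leaning back past upright. The lid is a shell 190 x 260 mm, 35 mm deep, 0.45 kg. The hinge is stiff (0.6 N m of friction): the lid stays at any angle and does not fall by itself.
- lid_hinge (a point): Middle of the lid's hinge line, which runs along the case's own x; at own y = +95 mm, 62 mm above the bench. The point stays with the base; its axes are the case's.
- lid_front (a point): Middle of the lid's free front edge, on its outer face: 190 mm from the hinge line, 35 mm off the lid's parting plane. Lid shut: the top front edge of the case, 97 mm up. Lid open: near the lid's highest point, on the side away from the inside. The outer face here, between the catches, is free to push on.
- catch_left (a joint): Angle of the catch at own x = -78 mm, rad: 0 = flat against the front of the shut case, pi/2 = straight out from the lid's front wall (level when the lid is shut), stop at 1.9. Starts at 1.1 to 1.6. It stays where it is left (friction 0.035 N m, about 1 N at its tip).
- catch_right (a joint): The same for the other catch, at own x = +78 mm.
- catch_left_tip (a point): Outer face of the left catch at its free end, mid-width. The catch: aluminium plate 36 mm wide, 7 mm thick, reaching 46 mm from its pivot, the end a small flared lip. The pivot is on the lid: with the lid shut at own y = -101 mm, 75 mm up. Folded flat it hangs to about 29 mm above the bench, outer face at own y = -107 mm.
- catch_right_tip (a point): The same point on the right catch (own x = +78 mm). The folded handle between the catches reaches 16 mm ahead of the front face, 41 mm either side of the middle, 20 to 46 mm up.
- canister: Clear objective canister with a white screw cap, 45 mm diameter, 60 mm high, standing in front of the case; origin under its centre. Leave alone.
- eyepiece: Ivory eyepiece, 42 mm diameter, 50 mm high, standing on its narrow end behind the case; origin under its centre. Leave alone.
- slide_box: White slide box, 102 x 86 x 38 mm, beside the case, at its own +x end; origin under its centre. Leave alone.
- drop_bottle: Small white bottle with a black cap, 34 mm diameter, 85 mm high, standing behind the case; origin under its centre. Leave alone.
- screwdriver: Screwdriver, 170 mm long, 26 mm thick handle, lying on the bench to the right; origin under its middle. Leave alone.
- stage_ring: Flat aluminium ring, 108 mm across, 6 mm thick, lying on the bench; origin under its centre. Leave alone.
- mouse: Grey computer mouse, 108 x 58 x 31 mm, to the far right; origin under its centre. Leave alone.

How it is judged:
On the way, in this order (a step that is already met when the one before it is completed fails the run):
1. the lid is pushed over and fully shut (value of joint lid below 0.03 rad), for 0.2 s.
2. both catches are folded flat against the case (value of joint lid below 0.03 rad and value of joint each of catch_left, catch_right below 0.1 rad), for 0.2 s.
At the end, for the whole second after the job is handed in: The lid is shut (within 0.03 rad, about 6 mm at its front edge), both catches lie flat (within 0.1 rad), the case stands level and at rest within 40 mm of where it started, and the things around it are where they were (within 30 mm, the standing ones still upright) (all of step 2 and distance of case from where it was at the start of the episode below 0.04 m and angle between case's own z axis and vertical below 0.05 rad and linear speed of case below 0.02 m/s and not (distance of any of canister, eyepiece, slide_box, drop_bottle, screwdriver, stage_ring, mouse from where it was at the start of the episode above 0.03 m or angle between any of canister, eyepiece, drop_bottle's own z axis and vertical above 0.5 rad)); the robot touches nothing.
It fails at once if the case is lifted or tipped (height (world z) of case above 0.012 m or angle between case's own z axis and vertical above 0.1 rad).
It fails at once if the case is shoved more than 40 mm along the bench (distance of case from where it was at the start of the episode above 0.04 m).
It fails at once if the case, its lid or a catch is squeezed or forced with more than 100 N (contact force between any of the fingers, the arm and case above 100 N).
It fails at once if a catch is folded down while the lid is still open (value of joint lid above 0.12 rad and value of joint any of catch_left, catch_right below 0.5 rad).
It fails at once if a thing beside the case is moved more than 30 mm or tipped over (distance of any of canister, eyepiece, slide_box, drop_bottle, screwdriver, stage_ring, mouse from where it was at the start of the episode above 0.03 m or angle between any of canister, eyepiece, drop_bottle's own z axis and vertical above 0.5 rad).
It also fails if it takes over 58 s, if anything falls off the work surface, if the arm or the gripper's body presses on something with over 40 N, if the wrist force passes 120 N, or if a joint passes its speed limit or range.

ROBOT

A 6-joint arm with a two-finger parallel gripper is mounted at the origin on the work surface. World frame = base frame: x ahead of the robot, y to its left, z up, the work surface at z = 0. Lengths are in m, angles in rad, forces in N, time in s.
With the tool pointing down it reaches from about 0.3 to 0.775 m from the base axis. Payload 14.6 kg.
Tool frame: the origin (TCP) lies at the very end of the fingers, on their centre line; the grasp point (between the pads) lies 19 mm behind it; z points along the fingers, y is the line along which they close (so a half turn about z gives the same grasp; the last joint's range is limited). The gripper opens to 94 mm and grips with 3 to 60 N. Pads are 16 mm wide; open, the fingers measure 119 mm over their backs; the gripper's body (75 mm by 177 mm) begins 78 mm behind the grasp point.
Start: joints at [-1.227, 0.3, 1.521, -0, 1.321, -0.067], TCP at [0.22, -0.504, 0.168] pointing down, gripper open.
Joint ranges: [-3.03, 3.03], [-0.79, 2.21], [0.23, 2.52], [-1.04, 4.18], [0, 3.07], [-2.55, 2.55]. Speed limits (rad/s): [2.22, 2.22, 2.57, 3.14, 3.14, 3.14].

INTERFACE

Orientations are given as [roll, pitch, yaw] about the fixed x, y, z axes, in that order (R = Rz(yaw) Ry(pitch) Rx(roll)).
In Python, from station import ctrl gives the robot as it stands. The module is installed in compiled form; this text tells all that it offers.
- The arm moves only by the tool step_arm, never from a script. Its argument "deltas" is a list of rows, each an object with "dp": the shift along the tool's x, y, z scaled (see below), a list of three; "twist": the turn about the tool's z scaled (see below). In form: [{"dp": [tx, ty, tz], "twist": twist}, ...]. A call has 1 to 12 rows; each row shifts and turns the commanded pose from where the row before left it, along the tool's axes as they then stand; what a row does not reach is not made up. The controller multiplies each number of a shift by 0.04 m and each number of a turn by 4 degrees. A row lasts 1/10 s, in which the tool goes at most 50 mm and 8.59 degrees, less where a joint would pass 70% of its speed; a pose out of reach is approached as far as the arm can. A call with a number of a shift or a turn outside -1 to 1 is refused whole. A call with a gripper value outside its range is refused whole. "gripper" is the opening, from -1 (shut) to 1 (fully open), set as the call begins (left out, the last holds). The fingers move at their own pace and stop on an object; "squeeze" is the grip in N (left out, the last holds). Time passes only in rows, so rows that do not move let the fingers close. It gives the time, the measured TCP pose, the force, the opening and the grip force at its end, in the units of the state.
- ctrl.get_obs(): the state, without advancing time (a new reading comes with each control period).
- ctrl.camera(name): name is "scene" or "top" or "wrist"; returns (picture, depth): 480x640x3 uint8, red, green, blue; 480x640 float32, m along the optical axis (not along the pixel's ray), 0 where there is no reading.
- ctrl.get_calibration(name): a dict with "fx", "fy", "cx", "cy" (pixels), "world_to_cam" (4x4, takes a point from world to camera coordinates); the wrist camera has in their place "hand_eye" (4x4, takes a point from camera to tool coordinates, whose origin is the TCP and whose axes are the flange's). Camera axes: x right, y down, z forward; pixel columns grow to the right and rows downward; lengths in m; the calibration is good to about 2 mm. A picture is of the moment at which its call begins: read the wrist's pose just before it. get_calibration takes no time and is no camera call.
- ctrl.hand_in(): hands the job in; it is judged then, once.
Trained networks look in the newest picture that a camera, given by its name, has taken for a name from the list of things; names that differ only in an ending like _2 or _b are one class to them, and where a whole thing is asked for, a point or a joint stands for the part that bears it (a point fixed in the world has none). Each returns a list of dicts, best first, with "conf" (0 to 1); they miss things now and then, are a little off and sometimes report something else, mostly with a low value. They report only what shows in the picture. A call takes as long as a camera call.
- ctrl.spot_in(camera, label): "rect" ([left, top, right, bottom] as shares, 0 to 1, of the picture: columns of its width, rows of its height, round what is visible of it).
- ctrl.cut_out(camera, label): "pixels" (480x640 bool, what is visible of it) and "rect" ([left, top, right, bottom] as shares, 0 to 1, of the picture: columns of its width, rows of its height, round what is visible of it).
The state is a dict: "time_s": time; "qpos": joint angles; "joint_vel": joint speeds; "tau": joint torques, N m; "ee_pos": TCP position; "eef_rot": TCP orientation; "force": force on the tool from outside, world axes, zero at the start; "moment": the same for the moment, N m; "grip_width": finger opening in m; "grip_force": force on a finger pad.
Only numpy, scipy, OpenCV 4.12 (cv2) and the standard library are available. Lean on these libraries where they do the work, as an engineer would, in place of code of your own. Each camera call takes 0.05 s, during which the arm holds its last target. There are 200 camera calls.

## Working session

There is one attempt and no reset: what is moved stays moved. The work goes in short steps, Python scripts to look and compute and a tool call to move; the robot and the scene stay as the last step left them, time stands still between calls to the robot, and variables do not carry over. Pictures are saved under pics/ and viewed, at most 10 in all, crops included, and the job is handed in when it is done.

Besides the shell and the picture viewer there is one more tool, called after "Request:" in YAML: its name, and indented under it one key for each argument. step_arm: Moves the arm, as the interface text tells. Its arguments: {"type":"object","properties":{"deltas":{"type":"array"},"gripper":{"type":"number"},"squeeze":{"type":"number"}},"required":["deltas"]}

```bash
mkdir -p pics
cat > h.py <<'E'
import numpy as np, cv2
from station import ctrl
from scipy.spatial.transform import Rotation as R
def cloud(cam,d,obs=None):
    c=ctrl.get_calibration(cam); v,u=np.mgrid[:480,:640]
    P=np.stack([(u-c['cx'])/c['fx']*d,(v-c['cy'])/c['fy']*d,d],-1)
    if cam=='wrist':
        H=np.array(c['hand_eye']); P=P@H[:3,:3].T+H[:3,3]
        return P@R.from_euler('xyz',obs['eef_rot']).as_matrix().T+np.array(obs['ee_pos'])
    W=np.linalg.inv(np.array(c['world_to_cam'])); return P@W[:3,:3].T+W[:3,3]
E
python3 - <<'E'
from h import *
o=ctrl.get_obs(); print({k:np.round(v,3) for k,v in o.items()})
ims=[]
for cam in ['scene','top']:
    im,d=ctrl.camera(cam); ims.append(im); P=cloud(cam,d)
    np.savez(cam+'.npz',im=im,d=d,P=P)
    for l in ['case','lid','catch_left','catch_right','canister','eyepiece','slide_box','drop_bottle','screwdriver','stage_ring','mouse']:
        for r in ctrl.cut_out(cam,l)[:2]:
            m=r['pixels']&(d>0); q=P[m]
            if len(q): print(cam,l,round(r['conf'],2),np.round(np.array(r['rect'])*[640,480,640,480]).astype(int),m.sum(),np.round(np.median(q,0),3),np.round(np.percentile(q,2,0),3),np.round(np.percentile(q,98,0),3))
    cv2.imwrite(f'pics/{cam}0.png',im[...,::-1])
E
```

```text
{'time_s': np.float64(0.0), 'qpos': array([-1.227,  0.3  ,  1.522,  0.   ,  1.321, -0.067]), 'joint_vel': array([-0.   , -0.001,  0.001,  0.001,  0.   ,  0.001]), 'tau': array([ 2.0000e-03, -5.3180e+01, -3.5273e+01,  7.1000e-02,  2.4000e-02,
       -0.0000e+00]), 'ee_pos': array([ 0.22 , -0.504,  0.167]), 'eef_rot': array([-3.14 , -0.   ,  0.411]), 'force': array([-0.679, -0.068, -0.314]), 'moment': array([ 0.005, -0.004, -0.033]), 'grip_force': np.float64(0.0), 'grip_width': np.float64(0.094)}
scene case 0.88 [278 230 438 343] 13124 [0.634 0.082 0.146] [ 0.462 -0.113  0.047] [0.771 0.19  0.288]
scene lid 0.88 [287 256 439 346] 8910 [0.67  0.118 0.216] [0.564 0.041 0.063] [0.773 0.192 0.295]
scene catch_left 0.65 [393 254 420 278] 397 [0.599 0.156 0.28 ] [0.584 0.144 0.256] [0.614 0.167 0.306]
scene catch_left 0.52 [417 377 436 399] 422 [0.649 0.279 0.05 ] [0.628 0.26  0.022] [0.663 0.295 0.055]
scene catch_right 0.75 [305 269 328 292] 367 [0.73  0.071 0.282] [ 0.615 -0.037  0.058] [0.744 0.083 0.306]
scene catch_right 0.73 [398 256 417 276] 393 [0.6   0.155 0.28 ] [0.584 0.143 0.257
[... 1463 characters left out ...]
 0.059] [ 0.45  -0.194  0.054] [ 0.489 -0.155  0.066]
top eyepiece 0.53 [167 222 184 238] 236 [0.645 0.274 0.049] [ 0.628  0.258 -0.002] [0.666 0.296 0.056]
top slide_box 0.94 [302 167 350 212] 1382 [ 0.749 -0.104  0.037] [ 0.697 -0.155  0.012] [ 0.804 -0.05   0.044]
top drop_bottle 0.54 [220 152 237 169] 204 [0.816 0.145 0.055] [0.806 0.133 0.01 ] [0.832 0.163 0.088]
top screwdriver 0.66 [433 279 469 340] 396 [ 0.426 -0.426  0.022] [ 0.385 -0.453  0.009] [ 0.511 -0.383  0.03 ]
top stage_ring 0.55 [404 222 444 269] 857 [ 0.607 -0.357  0.006] [ 0.558 -0.408 -0.002] [ 0.657 -0.307  0.012]
top mouse 0.76 [489 301 524 345] 1037 [ 0.412 -0.546  0.028] [ 0.361 -0.587  0.004] [ 0.463 -0.511  0.036]
```

Run:
```python
from h import *
a=np.load('scene.npz');b=np.load('top.npz')
A=cv2.resize(a['im'][140:430,200:480],(400,414),interpolation=3);B=cv2.resize(b['im'][130:330,150:380],(400,348),interpolation=3)
C=np.zeros((414,800,3),np.uint8);C[:,:400]=A;C[:348,400:]=B;cv2.imwrite('pics/c.png',C[...,::-1])
# fit case rim from top & scene; rim z~62mm
for n,f in(('scene',a),('top',b)):
    P=f['P'].reshape(-1,3)
    m=(abs(P[:,2]-.06)<.005)&(abs(P[:,0]-.61)<.18)&(abs(P[:,1]-.03)<.2)
    q=P[m]; print(n,m.sum(),cv2.minAreaRect(q[:,:2].astype(np.float32)))
    ax=np.array([np.cos(-.571),np.sin(-.571)]);ay=np.array([-ax[1],ax[0]])
    for s,v in((ax,'x'),(ay,'y')): print(v,np.percentile(q[:,:2]@s,[0.5,2,50,98,99.5]).round(4))
    m=(P[:,2]>.12)&(P[:,2]<.34)&(abs(P[:,0]-.66)<.15)&(abs(P[:,1]-.12)<.12)
    q=P[m]; X=q[:,:2]@ax;Y=q[:,:2]@ay
    for z in np.arange(.13,.32,.02):
        k=abs(q[:,2]-z)<.01
        if k.sum()>20: print('z',z.round(2),k.sum(),'x',np.percentile(X[k],[1,99]).round(3),'y',np.percentile(Y[k],[2,20,50,80,98]).round(3))
```

```text
scene 1131 ((0.5658566355705261, -0.030798256397247314), (0.3565613031387329, 0.26385048031806946), 55.78052520751953)
x [0.3612 0.3636 0.4952 0.6253 0.627 ]
y [0.1047 0.1115 0.2402 0.4577 0.4597]
z 0.13 593 x [0.372 0.627] y [0.458 0.461 0.463 0.465 0.467]
z 0.15 560 x [0.372 0.627] y [0.46  0.463 0.465 0.467 0.469]
z 0.17 598 x [0.371 0.627] y [0.462 0.464 0.467 0.469 0.471]
z 0.19 669 x [0.371 0.627] y [0.464 0.467 0.469 0.471 0.472]
z 0.21 604 x [0.371 0.625] y [0.466 0.468 0.47  0.472 0.475]
z 0.23 751 x [0.371 0.626] y [0.467 0.47  0.472 0.474 0.476]
z 0.25 2759 x [0.369 0.627] y [0.44  0.45  0.461 0.47  0.476]
z 0.27 375 x [0.396 0.6  ] y [0.445 0.453 0.456 0.458 0.46 ]
z 0.29 298 x [0.403 0.593] y [0.445 0.45  0.453 0.455 0.457]
z 0.31 119 x [0.404 0.592] y [0.45  0.453 0.456 0.46  0.462]
top 2047 ((0.5605377554893494, -0.0405854731798172), (0.33704525232315063, 0.26382237672805786), 55.72709274291992)
x [0.3626 0.3645 0.4789 0.6251 0.6274]
y [0.1077 0.1166 0.3393 0.4336 0.4361]
z 0.13 310 x [0.369 0.625] y [0.426 0.438 0.44  0.443 0.445]
z 0.15 331 x [0.37  0.626] y [0.427 0.44  0.442 0.444 0.446]
z 0.17 342 x [0.369 0.627] y [0.429 0.441 0.444 0.446 0.448]
z 0.19 356 x [0.369 0.626] y [0.431 0.443 0.446 0.448 0.45 ]
z 0.21 218 x [0.369 0.626] y [0.432 0.444 0.447 0.449 0.451]
z 0.23 29 x [0.367 0.629] y [0.433 0.434 0.439 0.441 0.442]
z 0.25 1564 x [0.369 0.627] y [0.437 0.442 0.452 0.465 0.474]
z 0.27 87 x [0.396 0.6  ] y [0.442 0.446 0.448 0.451 0.456]
z 0.29 208 x [0.403 0.593] y [0.442 0.445 0.448 0.452 0.459]
z 0.31 98 x [0.404 0.592] y [0.447 0.451 0.453 0.457 0.46 ]
```

View pics/c.png

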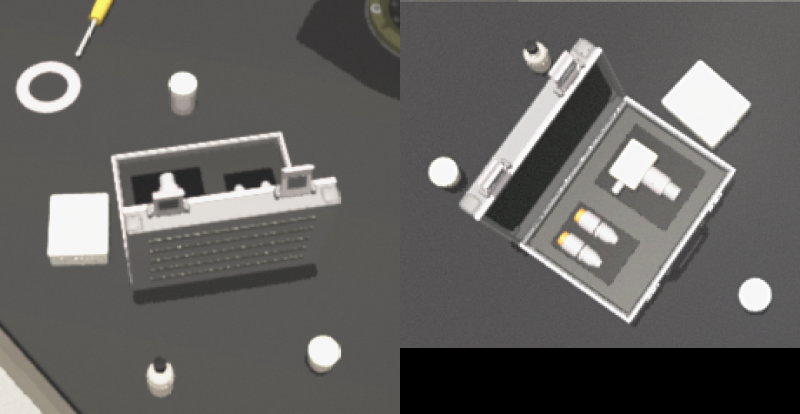

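Run:
```python
from h import *
a=np.load('scene.npz');P=a['P'].reshape(-1,3)
m=(P[:,2]>.12)&(P[:,2]<.225)&(abs(P[:,0]-.66)<.13)&(abs(P[:,1]-.12)<.1)
q=P[m]
for _ in range(3):
    c=q.mean(0);n=np.linalg.svd(q-c,full_matrices=False)[2][2];n*=np.sign(n[1]);e=(q-c)@n;q=q[abs(e)<.006]
print(n,'yaw',np.arctan2(-n[0],n[1]),'theta',np.pi/2+np.arcsin(-n[2]),len(q),e.std())
yaw=np.arctan2(-n[0],n[1]);ax=np.array([np.cos(yaw),np.sin(yaw)]);ay=np.array([-ax[1],ax[0]])
th=np.pi/2+np.arcsin(-n[2])
print('face Y at z=.2', c[:2]@ay-(.2-c[2])*n[2]/np.hypot(n[0],n[1]))
# hinge Y: c = H + r d + .035 n
r=(c[2]-.062-.035*np.cos(th))/np.sin(th);print('r',r,'hingeY',c[:2]@ay+r*np.cos(th)-.035*np.sin(th))
for f in('scene','top'):
    P=np.load(f+'.npz')['P'].reshape(-1,3);X=P[:,:2]@ax;Y=P[:,:2]@ay
    k=(abs(P[:,2]-.06)<.006)&(X>.3)&(X<.7)&(Y>.19)&(Y<.40)
    print(f,'rimX',np.percentile(X[k],[.5,2,98,99.5]),'frontY',np.percentile(Y[k],[.5,2,5]))
    k=(P[:,2]>.13)&(P[:,2]<.25)&(Y>.4)&(Y<.5)&(X>.3)&(X<.7);print('lidX',np.percentile(X[k],[.5,2,98,99.5]))
    for lo,hi in((.35,.5),(.5,.65)):
        k=(P[:,2]>.262)&(P[:,2]<.34)&(Y>.35)&(Y<.52)&(X>lo)&(X<hi)
        print('catch X',np.percentile(X[k],[2,98]).round(3),[(z.round(3),np.percentile(Y[k&(abs(P[:,2]-z)<.005)],[5,50,95]).round(3)) for z in np.arange(.265,.315,.01) if (k&(abs(P[:,2]-z)<.005)).sum()>5])
    for nm,(x,y) in dict(can=(.472,-.172),eye=(.647,.276),bot=(.82,.15)).items(): print(nm,np.array([x,y])@ax,np.array([x,y])@ay)
p=ctrl.get_obs()['ee_pos'];print('tcp',p[:2]@ax,p[:2]@ay)
```

```text
[ 0.56018984  0.82381211 -0.08672338] yaw -0.5971746685391145 theta 1.6576287783484291 3225 0.000977144022299613
face Y at z=.2 0.48235754042780443
r 0.11622872183082873 hingeY 0.43521209092851626
scene rimX [0.35418857 0.35615501 0.61635774 0.61698271] frontY [0.23933203 0.24278693 0.24466472]
lidX [0.35730076 0.36149028 0.61277861 0.61629762]
catch X [0.387 0.428] [(np.float64(0.265), array([0.461, 0.468, 0.471])), (np.float64(0.275), array([0.464, 0.467, 0.469])), (np.float64(0.285), array([0.461, 0.464, 0.467])), (np.float64(0.295), array([0.455, 0.461, 0.464])), (np.float64(0.305), array([0.462, 0.464, 0.467]))]
catch X [0.541 0.586] [(np.float64(0.265), array([0.462, 0.469, 0.472])), (np.float64(0.275), array([0.469, 0.471, 0.472])), (np.float64(0.285), array([0.468, 0.47 , 0.472])), (np.float64(0.295), array([0.464, 0.466, 0.471])), (np.float64(0.305), array([0.468, 0.474, 0.476]))]
can 0.4870268777290675 0.1231780027824608
eye 0.3798250588376464 0.592045542740572
bot 0.5937343926385749 0.5851320115991798
top rimX [0.35485286 0.35595978 0.61650307 0.61777085] frontY [0.24027887 0.24363056 0.24492628]
lidX [0.35520786 0.35818324 0.61351371 0.61663143]
catch X [0.388 0.43 ] [(np.float64(0.265), array([0.458, 0.462, 0.468])), (np.float64(0.285), array([0.452, 0.455, 0.457])), (np.float64(0.295), array([0.455, 0.458, 0.462])), (np.float64(0.305), array([0.458, 0.462, 0.465]))]
catch X [0.542 0.581] [(np.float64(0.265), array([0.457, 0.462, 0.466])), (np.float64(0.275), array([0.462, 0.463, 0.466])), (np.float64(0.285), array([0.459, 0.462, 0.465])), (np.float64(0.295), array([0.462, 0.467, 0.474])), (np.float64(0.305), array([0.466, 0.471, 0.475]))]
can 0.4870268777290675 0.1231780027824608
eye 0.3798250588376464 0.592045542740572
bot 0.5937343926385749 0.5851320115991798
tcp 0.4651537173307 -0.2934622661202386
```

Request:
step_arm:
  deltas:
    - {"dp": [0, 0, -0.3], "twist": -1}
    - {"dp": [0, 0, -0.3], "twist": -1}
    - {"dp": [0, 0, -0.3], "twist": -1}
    - {"dp": [0, 0, -0.3], "twist": -1}
    - {"dp": [0, 0, -0.3], "twist": -1}
    - {"dp": [0, 0, -0.3], "twist": -1}
    - {"dp": [0, 0, -0.3], "twist": -1}
    - {"dp": [0, 0, -0.3], "twist": -1}
    - {"dp": [0, 0, -0.3], "twist": -1}
    - {"dp": [0, 0, -0.3], "twist": -1}
    - {"dp": [0, 0, -0.3], "twist": -1}
    - {"dp": [0, 0, 0], "twist": -1}
  gripper: -1

```text
time_s: 2.4
ee_pos: [0.2198, -0.5046, 0.3013]
eef_rot: [3.14, 0.002, 1.251]
force: [-0.5, -0.2, -0.4]
grip_width: 0.002
grip_force: 0.0
```

Request:
step_arm:
  deltas:
    - {"dp": [0, 0, 0], "twist": -1}
    - {"dp": [0, 0, 0], "twist": -1}
    - {"dp": [0, 0, 0], "twist": -1}
    - {"dp": [0, 0, 0], "twist": -1}
    - {"dp": [0, 0, 0], "twist": -1}
    - {"dp": [0, 0, 0], "twist": -1}
    - {"dp": [0, 0, 0], "twist": -1}
    - {"dp": [0, 0, 0], "twist": -1}
    - {"dp": [0, 0, 0], "twist": -1}
    - {"dp": [0, 0, 0], "twist": -1}
    - {"dp": [0, 0, 0], "twist": -1}
    - {"dp": [0, 0, 0], "twist": -1}

```text
time_s: 3.6
ee_pos: [0.2196, -0.5042, 0.2996]
eef_rot: [3.142, -0.0, 2.089]
force: [-0.5, 0.4, -0.0]
grip_width: 0.0005
grip_force: 0.0
```

Request:
step_arm:
  deltas:
    - {"dp": [0, 0, 0], "twist": -1}
    - {"dp": [0, 0, 0], "twist": -1}
    - {"dp": [0, 0, 0], "twist": -1}
    - {"dp": [0, 0, 0], "twist": -1}
    - {"dp": [0, 0, 0], "twist": -1}
    - {"dp": [0, 0, 0], "twist": -1}
    - {"dp": [0, 0, 0], "twist": -0.6}
    - {"dp": [0, 0, 0], "twist": 0}

```text
time_s: 4.4
ee_pos: [0.2196, -0.5042, 0.2997]
eef_rot: [-3.142, 0.0, 2.548]
force: [0.7, 0.3, -0.4]
grip_width: 0.0005
grip_force: 0.0
```

Request:
step_arm:
  deltas:
    - {"dp": [-0.5, 0.5, 0]}
    - {"dp": [0, 1, 0]}
    - {"dp": [0, 1, 0]}
    - {"dp": [0, 1, 0]}
    - {"dp": [0, 1, 0]}
    - {"dp": [0, 1, 0]}
    - {"dp": [0, 1, 0]}
    - {"dp": [0, 1, 0]}
    - {"dp": [0, 1, 0]}
    - {"dp": [0, 1, 0]}
    - {"dp": [0, 0.5, 0]}
    - {"dp": [0, 0, 0]}

```text
invalid input at $.deltas[0]: expected keys dp, twist
```

Request:
step_arm:
  deltas:
    - {"dp": [-0.5, 0.5, 0], "twist": 0}
    - {"dp": [0, 1, 0], "twist": 0}
    - {"dp": [0, 1, 0], "twist": 0}
    - {"dp": [0, 1, 0], "twist": 0}
    - {"dp": [0, 1, 0], "twist": 0}
    - {"dp": [0, 1, 0], "twist": 0}
    - {"dp": [0, 1, 0], "twist": 0}
    - {"dp": [0, 1, 0], "twist": 0}
    - {"dp": [0, 1, 0], "twist": 0}
    - {"dp": [0, 1, 0], "twist": 0}
    - {"dp": [0, 0.5, 0], "twist": 0}
    - {"dp": [0, 0, 0], "twist": 0}

```text
time_s: 5.6
ee_pos: [0.4611, -0.1823, 0.2995]
eef_rot: [3.141, -0.0, 2.549]
force: [-0.2, -0.2, 0.2]
grip_width: 0.0003
grip_force: 0.0
```

```bash
cat >> h.py <<'E'
yaw=-.597;ax=np.array([np.cos(yaw),np.sin(yaw)]);ay=np.array([-ax[1],ax[0]])
def own():
    o=ctrl.get_obs();p=o['ee_pos'];print('own',np.round([p[:2]@ax-.486,p[:2]@ay-.34,p[2]],4),'yaw',o['eef_rot'][2],'F',np.round([o['force'][:2]@ax,o['force'][:2]@ay,o['force'][2]],1),o['time_s'],o['qpos'].round(2))
E
python3 -c "from h import *;own()"
```

```text
own [-0.0021 -0.2315  0.2995] yaw 2.5487483446809454 F [-0.1 -0.3  0.2] 5.6 [-0.45  0.11  1.45  0.    1.58 -1.43]
```

Request:
step_arm:
  deltas:
    - {"dp": [0, 0.5, 0], "twist": 0}
    - {"dp": [0, 1, 0], "twist": 0}
    - {"dp": [0, 1, 0], "twist": 0}
    - {"dp": [0, 1, 0], "twist": 0}
    - {"dp": [0, 1, 0], "twist": 0}
    - {"dp": [0, 1, 0], "twist": 0}
    - {"dp": [0, 1, 0], "twist": 0}
    - {"dp": [0, 1, 0], "twist": 0}
    - {"dp": [0, 1, 0], "twist": 0}
    - {"dp": [0, 1, 0], "twist": 0}
    - {"dp": [0, 0.9, 0], "twist": 0}
    - {"dp": [0, 0, 0], "twist": 0}

```text
time_s: 6.8
ee_pos: [0.6944, 0.1626, 0.2966]
eef_rot: [-3.139, -0.003, 2.548]
force: [0.3, -0.5, -0.6]
grip_width: 0.0001
grip_force: 0.0
```

```bash
python3 -c "from h import *;own()"
```

```text
own [-0.0031  0.1849  0.2966] yaw 2.5484308447874278 F [ 0.5 -0.3 -0.6] 6.8 [ 0.18  0.68  0.68  0.    1.79 -0.8 ]
```

Request:
step_arm:
  deltas:
    - {"dp": [0, 0, 0.6], "twist": 0}
    - {"dp": [0, 0, 0.6], "twist": 0}
    - {"dp": [0, 0, 0.6], "twist": 0}
    - {"dp": [0, -0.45, 0], "twist": 0}
    - {"dp": [0, -0.3, 0], "twist": 0}
    - {"dp": [0, -0.3, 0], "twist": 0}
    - {"dp": [0, -0.3, 0], "twist": 0}
    - {"dp": [0, -0.3, 0], "twist": 0}
    - {"dp": [0, -0.3, 0], "twist": 0}
    - {"dp": [0, -0.3, 0], "twist": 0}
    - {"dp": [0, -0.3, 0], "twist": 0}
    - {"dp": [0, 0, 0], "twist": 0}

```text
time_s: 8.0
ee_pos: [0.6356, 0.0743, 0.2281]
eef_rot: [3.141, 0.0, 2.545]
force: [0.4, -0.4, -0.5]
grip_width: 0.0004
grip_force: 0.0
```

Run:
```python
from h import *
own()
im,d=ctrl.camera('scene');cv2.imwrite('pics/s1.png',im[130:430,180:500,::-1]);own()
```

```text
own [-0.0021  0.0788  0.2281] yaw 2.545283700378273 F [ 0.6 -0.1 -0.5] 8.0 [ 0.06  0.47  1.14 -0.    1.52 -0.92]
own [-0.0023  0.0797  0.2281] yaw 2.5457660364241916 F [-0.2  0.1  0.1] 8.05 [ 0.06  0.48  1.14 -0.    1.52 -0.91]
```

View pics/s1.png

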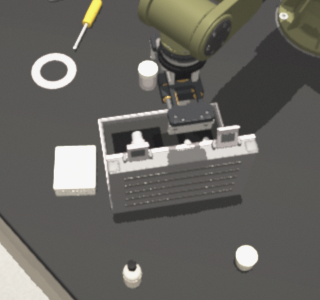

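```bash
cat >> h.py <<'E'
def lidfit(show=True):
    im,d=ctrl.camera('scene');P=cloud('scene',d).reshape(-1,3)
    x=P[:,:2]@ax-.486;y=P[:,:2]@ay-.34;z=P[:,2]
    # hypothesis fit: outer-face points satisfy (p-H).n=.035
    k=(abs(x)<.1)&(y>-.13)&(y<.16)&(z>.07)&(z<.31);y=y[k]-.095;z=z[k]-.062
    T=np.arange(-.05,1.9,.01);s=[(abs(y*np.sin(t)+z*np.cos(t)-.035)<.003).sum() for t in T]
    print('lid theta',T[np.argmax(s)].round(2),max(s),len(y));return im
E
python3 -c "
from h import *
im=lidfit()
im,d=ctrl.camera('top');cv2.imwrite('pics/t1.png',cv2.resize(im[130:330,150:380],None,fx=2.5,fy=2.5)[...,::-1])"
```

```text
lid theta 1.65 4270 6646
```

View pics/t1.png

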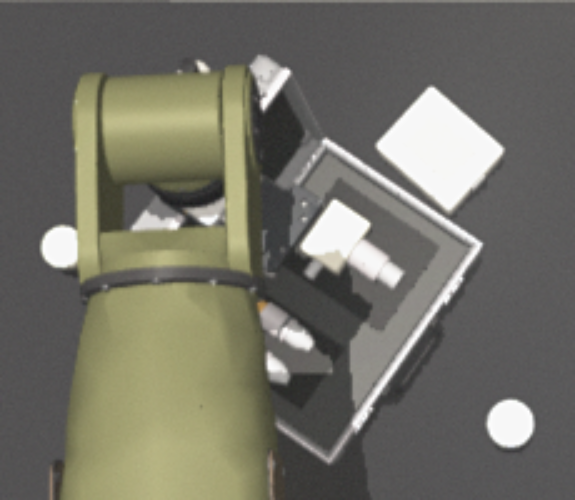

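Request:
step_arm:
  deltas:
    - {"dp": [0, 0, -0.7], "twist": 0}
    - {"dp": [0, 0, -0.7], "twist": 0}
    - {"dp": [0, 0, -0.6], "twist": 0}
    - {"dp": [0, 0, 0], "twist": 0}
    - {"dp": [0, 0, 0], "twist": 0}
    - {"dp": [0, 0.7, 0], "twist": 0}
    - {"dp": [0, 0.7, 0], "twist": 0}
    - {"dp": [0, 0.7, 0], "twist": 0}
    - {"dp": [0, 0.6, 0], "twist": 0}
    - {"dp": [0, 0, 0], "twist": 0}
    - {"dp": [0, 0, 0], "twist": 0}

```text
time_s: 9.25
ee_pos: [0.6965, 0.1657, 0.3055]
eef_rot: [-3.14, -0.002, 2.548]
force: [-0.4, -0.6, 0.4]
grip_width: 0.0001
grip_force: 0.0
```

```bash
python3 -c "from h import *;own()"
```

```text
own [-0.0032  0.1886  0.3055] yaw 2.5477353229407513 F [ 0.  -0.7  0.4] 9.25 [ 0.18  0.69  0.64 -0.    1.81 -0.79]
```

Request:
step_arm:
  deltas:
    - {"dp": [0, 0, 0.6], "twist": 0}
    - {"dp": [0, 0, 0.6], "twist": 0}
    - {"dp": [0, 0, 0.6], "twist": 0}
    - {"dp": [0, 0, 0.5], "twist": 0}
    - {"dp": [0, 0, 0], "twist": 0}
    - {"dp": [0, 0, 0], "twist": 0}
    - {"dp": [0, 0, 0], "twist": 0}

```text
time_s: 9.95
ee_pos: [0.6969, 0.1653, 0.2174]
eef_rot: [3.14, 0.002, 2.547]
force: [-0.2, -0.2, 0.1]
grip_width: 0.0006
grip_force: 0.0
```

```bash
python3 -c "from h import *;own();lidfit()"
```

```text
own [-0.0025  0.1885  0.2174] yaw 2.5467410815029066 F [-0.1 -0.3  0.1] 9.95 [ 0.18  0.68  0.86  0.    1.6  -0.79]
lid theta 1.65 2613 4201
```

Request:
step_arm:
  deltas:
    - {"dp": [0, -0.3, 0], "twist": 0}
    - {"dp": [0, -0.3, 0], "twist": 0}
    - {"dp": [0, -0.3, 0], "twist": 0}
    - {"dp": [0, -0.3, 0], "twist": 0}
    - {"dp": [0, -0.3, 0], "twist": 0}

```text
time_s: 10.5
ee_pos: [0.663, 0.1154, 0.2167]
eef_rot: [3.141, 0.001, 2.547]
force: [0.2, 0.6, -0.3]
grip_width: 0.0005
grip_force: 0.0
```

```bash
python3 -c "from h import *;own();lidfit()"
```

```text
own [-0.0026  0.1282  0.2167] yaw 2.547101692058759 F [-0.2  0.6 -0.3] 10.5 [ 0.12  0.56  1.04  0.    1.54 -0.86]
lid theta 1.66 4133 5740
```

```bash
python3 -c "
from h import *
o=ctrl.get_obs()
im,d=ctrl.camera('scene');w,dw=ctrl.camera('wrist')
C=np.hstack([cv2.resize(im[200:400,240:470],(400,348),interpolation=3),cv2.resize(w,(400,348))]);cv2.imwrite('pics/s2.png',C[...,::-1])
own()
P=cloud('scene',d)[200:400,240:470].reshape(-1,3);x=P[:,:2]@ax-.486;y=P[:,:2]@ay-.34;z=P[:,2]
for zz in np.arange(.13,.36,.02):
  k=(abs(x)<.03)&(abs(z-zz)<.01)&(y>-.1)&(y<.3)
  if k.sum()>5: print(zz.round(2),k.sum(),np.percentile(y[k],[5,50,95]).round(3))
"
```

```text
own [-0.0024  0.1284  0.2168] yaw 2.546407659453344 F [-0.  -0.1 -0.2] 10.65 [ 0.12  0.56  1.04  0.    1.54 -0.86]
0.13 145 [0.135 0.136 0.138]
0.15 117 [0.136 0.138 0.14 ]
0.17 145 [0.138 0.14  0.141]
0.19 153 [0.14  0.142 0.143]
0.21 137 [0.141 0.143 0.145]
0.23 169 [0.143 0.145 0.146]
0.25 239 [0.115 0.134 0.147]
0.33 25 [0.136 0.138 0.139]
0.35 125 [0.146 0.204 0.206]
```

View pics/s2.png

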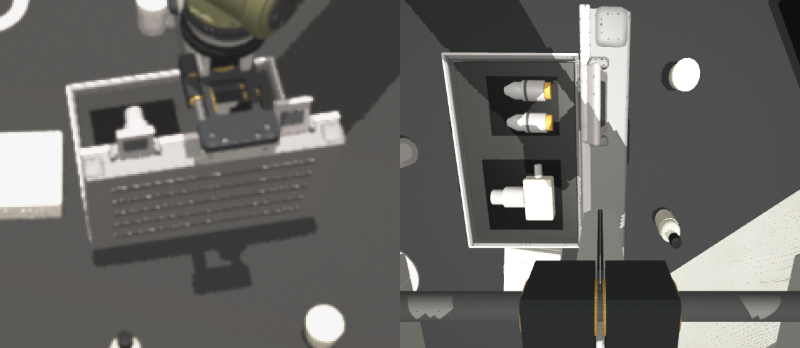

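```bash
python3 -c "
from h import *
o=ctrl.get_obs()
w,d=ctrl.camera('wrist');c=ctrl.get_calibration('wrist');H=np.array(c['hand_eye']);print(H.round(3))
for p in ([0,0,0],[0,0,-.03],[0,0,-.06],[0,0,-.09]):
  q=np.linalg.inv(H)@np.r_[p,1];print(p,(c['fx']*q[0]/q[2]+c['cx']).round(),(c['fy']*q[1]/q[2]+c['cy']).round(),q[2].round(3))
for v in range(270,460,15): print(v,d[v,470:492:3].round(3))
P=cloud('wrist',d,o)
for (u,v) in ((480,280),(480,300),(440,300),(500,300),(440,250),(500,200)):
  p=P[v,u];print(u,v,p.round(3),(p[:2]@ax-.486).round(3),(p[:2]@ay-.34).round(3))
cv2.imwrite('pics/w2.png',w[200:480,340:640,::-1])
"
```

```text
[[ 0.    -0.96  -0.279  0.082]
 [ 1.     0.     0.     0.002]
 [-0.    -0.279  0.96  -0.217]
 [ 0.     0.     0.     1.   ]]
[0, 0, 0] 317.0 277.0 0.232
[0, 0, -0.03] 317.0 297.0 0.203
[0, 0, -0.06] 316.0 325.0 0.174
[0, 0, -0.09] 316.0 363.0 0.145
270 [0.46  0.46  0.46  0.46  0.46  0.461 0.459 0.46 ]
285 [0.464 0.465 0.464 0.466 0.467 0.465 0.465 0.464]
300 [0.473 0.472 0.472 0.471 0.471 0.468 0.471 0.471]
315 [0.477 0.478 0.476 0.476 0.475 0.476 0.476 0.477]
330 [0.48  0.481 0.482 0.482 0.483 0.483 0.483 0.482]
345 [0.488 0.488 0.488 0.488 0.487 0.488 0.487 1.323]
360 [1.349 1.347 1.349 1.346 1.343 1.346 1.348 1.346]
375 [1.363 1.362 1.364 1.357 1.362 1.362 1.366 1.363]
390 [1.381 1.373 1.385 1.385 1.377 1.379 1.379 1.383]
405 [0.08  0.081 0.08  0.081 0.081 0.079 0.081 0.08 ]
420 [0.079 0.078 0.078 0.077 0.077 0.078 0.079 0.079]
435 [0.077 0.077 0.077 0.077 0.077 0.076 0.077 0.078]
450 [1.449 1.452 1.455 1.451 1.458 1.453 1.455 1.455]
480 280 [0.841 0.225 0.001] 0.083 0.319
480 300 [0.864 0.213 0.001] 0.108 0.322
440 300 [ 0.838  0.174 -0.001] 0.109 0.274
500 300 [0.877 0.233 0.   ] 0.109 0.346
440 250 [ 0.783  0.204 -0.   ] 0.046 0.269
500 200 [0.768 0.287 0.002] -0.012 0.329
```

View pics/w2.png

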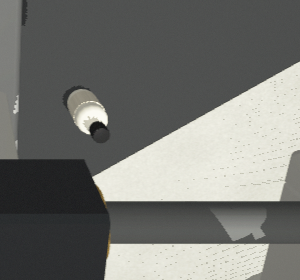

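```bash
python3 -c "
from h import *
o=ctrl.get_obs()
w,d=ctrl.camera('wrist');P=cloud('wrist',d,o);x=P[...,:2]@ax-.486;y=P[...,:2]@ay-.34
for v in range(262,345,5): print(v,[(round(float(x[v,u]),3),round(float(y[v,u]),3),round(float(P[v,u,2]),3)) for u in (300,312,317,322,335)])
cv2.imwrite('pics/w3.png',cv2.resize(w[220:400,220:460],None,fx=3,fy=3,interpolation=3)[...,::-1])
"
```

```text
262 [(-0.024, 0.121, 0.252), (-0.023, 0.126, 0.25), (-0.023, 0.129, 0.251), (-0.023, 0.131, 0.251), (-0.023, 0.138, 0.25)]
267 [(-0.021, 0.121, 0.253), (-0.021, 0.126, 0.251), (-0.021, 0.129, 0.25), (-0.02, 0.131, 0.25), (-0.021, 0.138, 0.252)]
272 [(-0.019, 0.121, 0.253), (-0.018, 0.126, 0.252), (-0.018, 0.129, 0.251), (-0.018, 0.131, 0.251), (-0.018, 0.138, 0.25)]
277 [(-0.016, 0.121, 0.253), (-0.015, 0.126, 0.251), (-0.015, 0.129, 0.25), (-0.016, 0.131, 0.251), (-0.015, 0.138, 0.251)]
282 [(-0.014, 0.121, 0.255), (-0.013, 0.126, 0.251), (-0.013, 0.129, 0.25), (-0.012, 0.131, 0.25), (-0.012, 0.138, 0.25)]
287 [(-0.011, 0.121, 0.254), (-0.012, 0.127, 0.256), (-0.01, 0.129, 0.251), (-0.01, 0.131, 0.251), (-0.01, 0.138, 0.25)]
292 [(-0.012, 0.121, 0.262), (-0.012, 0.127, 0.262), (-0.011, 0.129, 0.259), (-0.011, 0.131, 0.259), (-0.012, 0.137, 0.263)]
297 [(-0.012, 0.121, 0.269), (-0.012, 0.127, 0.269), (-0.011, 0.129, 0.264), (-0.011, 0.131, 0.265), (-0.012, 0.137, 0.268)]
302 [(-0.012, 0.122, 0.274), (-0.012, 0.127, 0.274), (-0.011, 0.129, 0.271), (-0.011, 0.131, 0.271), (-0.012, 0.13
[... 301 characters left out ...]
 0.289), (-0.011, 0.129, 0.285), (-0.011, 0.131, 0.286), (-0.012, 0.136, 0.288)]
322 [(-0.012, 0.122, 0.293), (-0.013, 0.127, 0.294), (-0.011, 0.129, 0.289), (-0.011, 0.131, 0.289), (-0.012, 0.136, 0.293)]
327 [(-0.012, 0.123, 0.296), (-0.013, 0.127, 0.297), (-0.011, 0.129, 0.294), (-0.011, 0.131, 0.294), (-0.012, 0.136, 0.297)]
332 [(-0.012, 0.123, 0.301), (-0.012, 0.127, 0.3), (-0.011, 0.129, 0.298), (-0.085, 0.13, 0.434), (-0.013, 0.136, 0.302)]
337 [(-0.085, 0.13, 0.434), (-0.012, 0.127, 0.304), (-0.011, 0.129, 0.302), (-0.01, 0.131, 0.301), (-0.012, 0.136, 0.305)]
342 [(-0.012, 0.123, 0.308), (-0.012, 0.128, 0.308), (-0.011, 0.129, 0.305), (-0.011, 0.131, 0.306), (-0.013, 0.136, 0.309)]
```

View pics/w3.png

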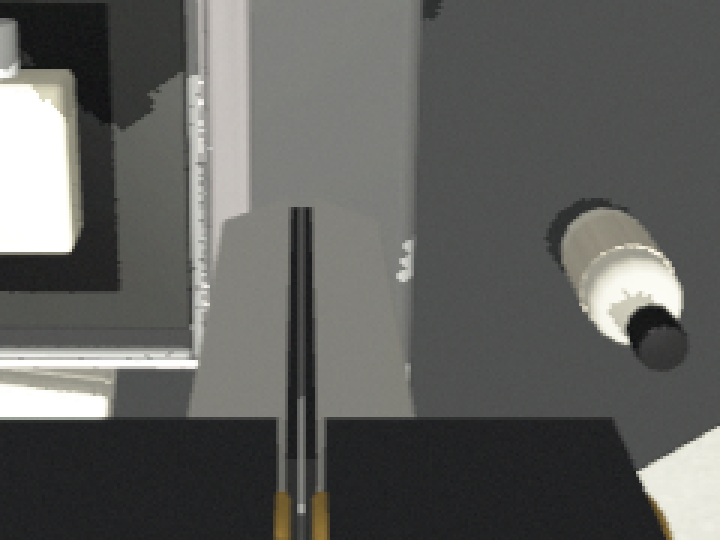

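Request:
step_arm:
  deltas:
    - {"dp": [0, 0.6, 0], "twist": 0}
    - {"dp": [0, 0.6, 0], "twist": 0}
    - {"dp": [0, 0.6, 0], "twist": 0}
    - {"dp": [0, 0.2, 0], "twist": 0}
    - {"dp": [0, 0, 0], "twist": 0}

```text
time_s: 11.25
ee_pos: [0.7079, 0.1831, 0.2147]
eef_rot: [-3.141, -0.001, 2.548]
force: [0.9, -0.5, -1.5]
grip_width: 0.0002
grip_force: 0.0
```

Request:
step_arm:
  deltas:
    - {"dp": [0, 0, 0], "twist": 0}
    - {"dp": [0, 0, 0], "twist": 0}
    - {"dp": [0, 0, 0], "twist": 0}
    - {"dp": [0, -0.2, 0], "twist": 0}
    - {"dp": [0, -0.2, 0], "twist": 0}
    - {"dp": [0, -0.2, 0], "twist": 0}
    - {"dp": [0, -0.2, 0], "twist": 0}
    - {"dp": [0, 0, 0], "twist": 0}
  gripper: -0.1

```text
time_s: 12.05
ee_pos: [0.6895, 0.1545, 0.2162]
eef_rot: [3.141, 0.0, 2.546]
force: [0.2, -0.1, 0.6]
grip_width: 0.0427
grip_force: 0.0
```

```bash
python3 -c "from h import *;own();print(ctrl.get_obs()['moment']);lidfit()"
```

```text
own [-0.0026  0.1754  0.2162] yaw 2.546133305302473 F [0.2 0.  0.6] 12.05 [ 0.17  0.65  0.9  -0.    1.59 -0.81]
[ 0.04565923 -0.09632309  0.03501476]
lid theta 1.65 2801 4512
```

Request:
step_arm:
  deltas:
    - {"dp": [0, -0.2, 0], "twist": 0}
    - {"dp": [0, -0.2, 0], "twist": 0}
    - {"dp": [0, -0.2, 0], "twist": 0}
    - {"dp": [0, 0, 0], "twist": 0}

```text
time_s: 12.5
ee_pos: [0.6761, 0.1347, 0.216]
eef_rot: [3.142, 0.0, 2.546]
force: [-0.9, 0.0, 0.3]
grip_width: 0.0422
grip_force: 0.0
```

```bash
python3 -c "from h import *;own();lidfit()"
```

```text
own [-0.0026  0.1515  0.216 ] yaw 2.5462935523286596 F [-0.8 -0.5  0.3] 12.5 [ 0.14  0.61  0.98 -0.    1.56 -0.83]
lid theta 1.66 3456 5076
```

Request:
step_arm:
  deltas:
    - {"dp": [0, 0.7, 0], "twist": 0}
    - {"dp": [0, 0.3, 0], "twist": 0}
    - {"dp": [0, 0, 0.7], "twist": 0}
    - {"dp": [0, 0, 0.7], "twist": 0}
    - {"dp": [0, 0, 0], "twist": 0}
    - {"dp": [0, -0.3, 0], "twist": 0}
    - {"dp": [0, -0.3, 0], "twist": 0}
    - {"dp": [0, -0.3, 0], "twist": 0}
    - {"dp": [0, 0, 0], "twist": 0}

```text
time_s: 13.45
ee_pos: [0.6791, 0.1386, 0.1622]
eef_rot: [3.14, 0.002, 2.546]
force: [0.3, -0.1, 0.6]
grip_width: 0.0426
grip_force: 0.0
```

```bash
python3 -c "from h import *;own();lidfit()"
```

```text
own [-0.0023  0.1564  0.1622] yaw 2.5463972139090902 F [0.3 0.1 0.6] 13.45 [ 0.15  0.63  1.05  0.    1.45 -0.83]
lid theta 1.51 3689 5123
```

Request:
step_arm:
  deltas:
    - {"dp": [0, -0.3, -0.1], "twist": 0}
    - {"dp": [0, -0.25, -0.1], "twist": 0}
    - {"dp": [0, -0.25, -0.05], "twist": 0}
    - {"dp": [0, 0, 0], "twist": 0}

```text
time_s: 13.9
ee_pos: [0.6605, 0.1115, 0.1705]
eef_rot: [-3.142, 0.001, 2.546]
force: [0.7, 0.3, 0.3]
grip_width: 0.042
grip_force: 0.0
```

```bash
python3 -c "from h import *;own();lidfit()"
```

```text
own [-0.0024  0.1235  0.1705] yaw 2.546186888076473 F [0.4 0.7 0.3] 13.9 [ 0.11  0.57  1.13 -0.    1.44 -0.86]
lid theta 1.3 5294 7014
```

```bash
cat >> h.py <<'E'
def casepos():
    for f in ('scene','top'):
        im,d=ctrl.camera(f);P=cloud(f,d).reshape(-1,3);x=P[:,:2]@ax-.486;y=P[:,:2]@ay-.34;z=P[:,2]
        k=(abs(z-.06)<.006)&(abs(x)<.18)&(y>-.15)&(y<.06)
        print(f,k.sum(),'x',np.percentile(x[k],[.5,2,98,99.5]).round(4),'y',np.percentile(y[k],[.5,2,5]).round(4))
E
python3 -c "
from h import *
casepos();own()
im,d=ctrl.camera('scene');P=cloud('scene',d).reshape(-1,3);x=P[:,:2]@ax-.486;y=P[:,:2]@ay-.34;z=P[:,2]
for lo in (-.12,-.08,-.04,0.,.04,.08):
  k=(x>lo)&(x<lo+.04)&(z>.1)&(z<.26)&(y<.16)&(y>-.05)
  print(lo,[(zz.round(2),np.percentile(y[k&(abs(z-zz)<.008)],50).round(3)) for zz in np.arange(.12,.26,.02) if (k&(abs(z-zz)<.008)).sum()>5])
"
```

```text
scene 257 x [-0.0022 -0.001   0.1311  0.1312] y [-0.0992 -0.0976 -0.096 ]
top 1637 x [-0.131  -0.1294  0.1308  0.1315] y [-0.1009 -0.0967 -0.0954]
own [-0.0027  0.1243  0.1698] yaw 2.5467837842053163 F [ 0.1 -0.  -0.5] 14.05 [ 0.11  0.58  1.13 -0.    1.44 -0.86]
-0.12 [(np.float64(0.12), np.float64(0.115)), (np.float64(0.14), np.float64(0.11)), (np.float64(0.16), np.float64(0.104)), (np.float64(0.18), np.float64(0.099)), (np.float64(0.2), np.float64(0.093)), (np.float64(0.22), np.float64(0.088)), (np.float64(0.24), np.float64(0.082)), (np.float64(0.26), np.float64(0.07))]
-0.08 [(np.float64(0.12), np.float64(0.116)), (np.float64(0.14), np.float64(0.112)), (np.float64(0.16), np.float64(0.105)), (np.float64(0.18), np.float64(0.098)), (np.float64(0.2), np.float64(0.093)), (np.float64(0.22), np.float64(0.088)), (np.float64(0.24), np.float64(0.081)), (np.float64(0.26), np.float64(0.07))]
-0.04 [(np.float64(0.12), np.float64(0.115)), (np.float64(0.14), np.float64(0.113)), (np.float64(0.24), np.float64(0.083))]
0.0 [(np.float64(0.12), np.float64(0.115)), (np.float64(0.14), np.float64(0.11))
[... 165 characters left out ...]
t64(0.24), np.float64(0.081)), (np.float64(0.26), np.float64(0.072))]
0.04 [(np.float64(0.12), np.float64(0.116)), (np.float64(0.14), np.float64(0.11)), (np.float64(0.16), np.float64(0.105)), (np.float64(0.18), np.float64(0.099)), (np.float64(0.2), np.float64(0.093)), (np.float64(0.22), np.float64(0.088)), (np.float64(0.24), np.float64(0.081)), (np.float64(0.26), np.float64(0.069))]
0.08 [(np.float64(0.12), np.float64(0.115)), (np.float64(0.14), np.float64(0.11)), (np.float64(0.16), np.float64(0.104)), (np.float64(0.18), np.float64(0.099)), (np.float64(0.2), np.float64(0.093)), (np.float64(0.22), np.float64(0.088)), (np.float64(0.24), np.float64(0.081)), (np.float64(0.26), np.float64(0.07))]
```

```bash
python3 -c "
from h import *
im,d=ctrl.camera('scene');w,dw=ctrl.camera('wrist')
C=np.hstack([cv2.resize(im[200:400,240:470],(400,348),interpolation=3),cv2.resize(w[180:420,180:460],(400,348),interpolation=3)]);cv2.imwrite('pics/s3.png',C[...,::-1])
"
```

```text
(no output)
```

View pics/s3.png

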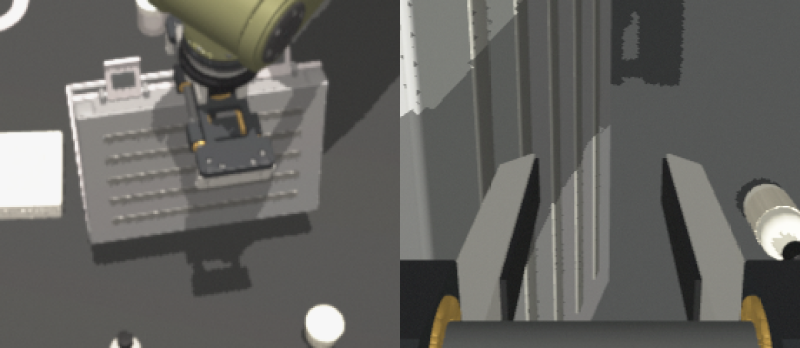

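Request:
step_arm:
  deltas:
    - {"dp": [0, -0.25, 0], "twist": 0}
    - {"dp": [0, -0.25, 0], "twist": 0}
    - {"dp": [0, 0, 0], "twist": 0}
    - {"dp": [0, 0, 0], "twist": 0}

```text
time_s: 14.6
ee_pos: [0.6494, 0.0953, 0.17]
eef_rot: [-3.141, 0.0, 2.546]
force: [-1.0, 0.6, 0.5]
grip_width: 0.0422
grip_force: 0.0
```

```bash
python3 -c "from h import *;own();lidfit()"
```

```text
own [-0.0025  0.1039  0.17  ] yaw 2.5464027177290856 F [-1.1 -0.1  0.5] 14.6 [ 0.09  0.54  1.18 -0.    1.42 -0.89]
lid theta 1.17 5832 7858
```

Request:
step_arm:
  deltas:
    - {"dp": [0, -0.27, 0.05], "twist": 0}
    - {"dp": [0, -0.27, 0.05], "twist": 0}
    - {"dp": [0, -0.27, 0.1], "twist": 0}
    - {"dp": [0, -0.27, 0.1], "twist": 0}
    - {"dp": [0, 0, 0], "twist": 0}

```text
time_s: 15.15
ee_pos: [0.6244, 0.0586, 0.1571]
eef_rot: [-3.14, -0.001, 2.546]
force: [-0.5, 0.1, 0.6]
grip_width: 0.0421
grip_force: 0.0
```

```bash
python3 -c "from h import *;own();lidfit()"
```

```text
own [-0.0026  0.0594  0.1571] yaw 2.5458187717130425 F [-0.5 -0.2  0.6] 15.15 [ 0.04  0.48  1.29 -0.    1.37 -0.94]
lid theta 0.89 6357 9336
```

Model confirmed (lid 0.89 as predicted: the touching part of the finger ends about 47 mm above the TCP). Continuing along the arc.

Request:
step_arm:
  deltas:
    - {"dp": [0, -0.25, 0.15], "twist": 0}
    - {"dp": [0, -0.25, 0.15], "twist": 0}
    - {"dp": [0, -0.25, 0.2], "twist": 0}
    - {"dp": [0, -0.2, 0.2], "twist": 0}
    - {"dp": [0, 0, 0], "twist": 0}

```text
time_s: 15.7
ee_pos: [0.6028, 0.0277, 0.128]
eef_rot: [-3.14, -0.002, 2.546]
force: [0.0, 0.1, -1.6]
grip_width: 0.0423
grip_force: 0.0
```

```bash
python3 -c "from h import *;own();lidfit()"
```

```text
own [-0.003   0.0218  0.128 ] yaw 2.5460314236525097 F [-0.   0.1 -1.6] 15.7 [-0.01  0.45  1.41 -0.    1.29 -0.99]
lid theta 0.56 6194 10881
```

Request:
step_arm:
  deltas:
    - {"dp": [0, -0.2, 0.2], "twist": 0}
    - {"dp": [0, -0.2, 0.2], "twist": 0}
    - {"dp": [0, -0.2, 0.2], "twist": 0}
    - {"dp": [0, -0.15, 0.25], "twist": 0}
    - {"dp": [0, 0, 0], "twist": 0}

```text
time_s: 16.25
ee_pos: [0.5861, 0.0031, 0.0939]
eef_rot: [-3.14, -0.002, 2.546]
force: [-0.3, -0.6, 0.4]
grip_width: 0.0423
grip_force: 0.0
```

```bash
python3 -c "from h import *;own();lidfit()"
```

```text
own [-0.003  -0.008   0.0939] yaw 2.546259761540732 F [ 0.1 -0.7  0.4] 16.25 [-0.06  0.45  1.5  -0.    1.2  -1.03]
lid theta 0.23 5622 10231
```

Request:
step_arm:
  deltas:
    - {"dp": [0, -0.1, 0.15], "twist": 0}
    - {"dp": [0, -0.1, 0.15], "twist": 0}
    - {"dp": [0, -0.05, 0.15], "twist": 0}
    - {"dp": [0, -0.05, 0.15], "twist": 0}
    - {"dp": [0, 0, 0], "twist": 0}

```text
time_s: 16.8
ee_pos: [0.5799, -0.0063, 0.0706]
eef_rot: [-3.141, -0.001, 2.547]
force: [-0.5, -0.1, -0.2]
grip_width: 0.0425
grip_force: 0.0
```

```bash
python3 -c "from h import *;own();lidfit()"
```

```text
own [-0.0029 -0.0192  0.0706] yaw 2.5468934205123785 F [-0.3 -0.4 -0.2] 16.8 [-0.07  0.46  1.54 -0.    1.15 -1.05]
lid theta 0.07 5296 9797
```

Request:
step_arm:
  deltas:
    - {"dp": [0, 0, 0.07], "twist": 0}
    - {"dp": [0, 0, 0.07], "twist": 0}
    - {"dp": [0, 0, 0.07], "twist": 0}
    - {"dp": [0, 0, 0], "twist": 0}

```text
time_s: 17.25
ee_pos: [0.5803, -0.006, 0.0628]
eef_rot: [-3.141, -0.001, 2.547]
force: [0.1, 0.3, 0.1]
grip_width: 0.0426
grip_force: 0.0
```

```bash
cat >> h.py <<'E'
def lidz():
    im,d=ctrl.camera('scene');P=cloud('scene',d).reshape(-1,3);x=P[:,:2]@ax-.486;y=P[:,:2]@ay-.34;z=P[:,2]
    k=(abs(x)<.12)&(abs(x)>.06)&(abs(y)<.085)&(z>.085)&(z<.125)
    a=np.polyfit(y[k],z[k],1);r=z[k]-np.polyval(a,y[k]);g=abs(r)<.003;a=np.polyfit(y[k][g],z[k][g],1)
    print('lid slope',-a[0].round(4),'z mid',a[1].round(4),'z front',np.polyval(a,-.095).round(4),g.sum())
E
python3 -c "from h import *;own();lidz()"
```

```text
own [-0.0027 -0.0188  0.0628] yaw 2.5471592912357406 F [-0.1  0.3  0.1] 17.25 [-0.07  0.47  1.54  0.    1.13 -1.05]
lid slope 0.0169 z mid 0.1 z front 0.1016 3434
```

Request:
step_arm:
  deltas:
    - {"dp": [0, 0, 0.05], "twist": 0}
    - {"dp": [0, 0, 0.05], "twist": 0}
    - {"dp": [0, 0, 0], "twist": 0}
    - {"dp": [0, 0, 0], "twist": 0}

```text
time_s: 17.7
ee_pos: [0.5807, -0.0062, 0.0599]
eef_rot: [3.141, 0.001, 2.547]
force: [-3.0, 0.4, 7.3]
grip_width: 0.0421
grip_force: 3.7
```

```bash
python3 -c "from h import *;own();lidz()"
```

```text
own [-0.0023 -0.0186  0.0599] yaw 2.547074715193793 F [-2.7 -1.4  7.3] 17.7 [-0.07  0.47  1.54 -0.    1.12 -1.05]
lid slope 0.0001 z mid 0.0985 z front 0.0985 3364
```

Request:
step_arm:
  deltas:
    - {"dp": [0, 0, 0.02], "twist": 0}
    - {"dp": [0, 0, 0], "twist": 0}
    - {"dp": [0, 0, -0.75], "twist": 0}
    - {"dp": [0, 0, -0.75], "twist": 0}
    - {"dp": [0, 0, -0.75], "twist": 0}
    - {"dp": [0, 0, -0.75], "twist": 0}
    - {"dp": [-0.4, -0.6, 0], "twist": 0}
    - {"dp": [-0.4, -0.6, 0], "twist": 0}
    - {"dp": [-0.4, -0.6, 0], "twist": 0}
    - {"dp": [-0.4, -0.6, 0], "twist": 0}
    - {"dp": [-0.4, -0.6, 0], "twist": 0}
    - {"dp": [0, 0, 0], "twist": 0}
  gripper: -1

```text
time_s: 18.95
ee_pos: [0.5793, -0.1531, 0.1781]
eef_rot: [-3.141, -0.0, 2.544]
force: [0.2, 0.1, -0.5]
grip_width: 0.0002
grip_force: 0.0
```

```bash
cat >> h.py <<'E'
def catches():
    for f in ('scene','top'):
        im,d=ctrl.camera(f);P=cloud(f,d).reshape(-1,3);x=P[:,:2]@ax-.486;y=P[:,:2]@ay-.34;z=P[:,2]
        for s in(-1,1):
            k=(abs(x-s*.078)<.022)&(y<-.1)&(y>-.16)&(z>.012)&(z<.11)
            if k.sum()>5: print(f,'LR'[s>0],k.sum(),'ymin',np.percentile(y[k],2).round(3),[(c.round(3),np.median(z[k&(abs(y-c)<.004)]).round(3)) for c in np.arange(-.148,-.1,.008) if (k&(abs(y-c)<.004)).sum()>3])
E
python3 -c "from h import *;own();lidz();catches()"
```

```text
own [ 0.0792 -0.141   0.1781] yaw 2.544081600400986 F [ 0.1  0.2 -0.5] 18.95 [-0.32  0.4   1.36 -0.    1.38 -1.29]
lid slope 0.0014 z mid 0.0985 z front 0.0986 3501
scene L 213 ymin -0.148 [(np.float64(-0.148), np.float64(0.072)), (np.float64(-0.14), np.float64(0.071)), (np.float64(-0.132), np.float64(0.071)), (np.float64(-0.124), np.float64(0.075)), (np.float64(-0.116), np.float64(0.077)), (np.float64(-0.108), np.float64(0.081))]
scene R 259 ymin -0.147 [(np.float64(-0.148), np.float64(0.081)), (np.float64(-0.14), np.float64(0.08)), (np.float64(-0.132), np.float64(0.079)), (np.float64(-0.124), np.float64(0.08)), (np.float64(-0.116), np.float64(0.081)), (np.float64(-0.108), np.float64(0.081))]
top R 86 ymin -0.146 [(np.float64(-0.148), np.float64(0.081)), (np.float64(-0.14), np.float64(0.077)), (np.float64(-0.132), np.float64(0.078)), (np.float64(-0.124), np.float64(0.078)), (np.float64(-0.116), np.float64(0.079)), (np.float64(-0.108), np.float64(0.081))]
```

Request:
step_arm:
  deltas:
    - {"dp": [0, 0, 0.7], "twist": 0}
    - {"dp": [0, 0, 0.7], "twist": 0}
    - {"dp": [0, 0, 0.7], "twist": 0}
    - {"dp": [0, 0, 0.6], "twist": 0}
    - {"dp": [0, 0, 0.2], "twist": 0}
    - {"dp": [0, 0, 0.2], "twist": 0}
    - {"dp": [0, 0, 0.2], "twist": 0}
    - {"dp": [0, 0, 0.2], "twist": 0}
    - {"dp": [0, 0, 0.2], "twist": 0}
    - {"dp": [0, 0, 0.2], "twist": 0}
    - {"dp": [0, 0, 0.2], "twist": 0}
    - {"dp": [0, 0, 0], "twist": 0}

```text
time_s: 20.3
ee_pos: [0.579, -0.1502, 0.0132]
eef_rot: [-3.141, -0.002, 2.547]
force: [-0.2, 0.3, 0.3]
grip_width: 0.0005
grip_force: 0.0
```

```bash
python3 -c "from h import *;own();lidz();catches()"
```

```text
own [ 0.0773 -0.1387  0.0132] yaw 2.547082975361541 F [-0.4  0.1  0.3] 20.3 [-0.32  0.57  1.52 -0.    1.06 -1.29]
lid slope 0.0011 z mid 0.0985 z front 0.0986 3433
scene L 214 ymin -0.148 [(np.float64(-0.148), np.float64(0.071)), (np.float64(-0.14), np.float64(0.071)), (np.float64(-0.132), np.float64(0.072)), (np.float64(-0.124), np.float64(0.075)), (np.float64(-0.116), np.float64(0.078)), (np.float64(-0.108), np.float64(0.081))]
scene R 18 ymin -0.124 [(np.float64(-0.124), np.float64(0.062)), (np.float64(-0.116), np.float64(0.068)), (np.float64(-0.108), np.float64(0.076))]
```

Request:
step_arm:
  deltas:
    - {"dp": [0, 0.1, 0], "twist": 0}
    - {"dp": [0, 0.1, 0], "twist": 0}
    - {"dp": [0, 0.1, 0], "twist": 0}
    - {"dp": [0, 0.1, 0], "twist": 0}
    - {"dp": [0, 0.03, 0], "twist": 0}
    - {"dp": [0, 0, 0], "twist": 0}

```text
time_s: 21.05
ee_pos: [0.5892, -0.1359, 0.0143]
eef_rot: [3.142, -0.0, 2.547]
force: [-1.2, -0.3, 0.1]
grip_width: 0.0004
grip_force: 0.5
```

```bash
python3 -c "from h import *;own();catches()"
```

```text
own [ 0.0777 -0.1211  0.0143] yaw 2.547267730519768 F [-0.8 -0.9  0.1] 21.05 [-0.29  0.58  1.5   0.    1.06 -1.26]
scene L 214 ymin -0.148 [(np.float64(-0.148), np.float64(0.071)), (np.float64(-0.14), np.float64(0.071)), (np.float64(-0.132), np.float64(0.071)), (np.float64(-0.124), np.float64(0.075)), (np.float64(-0.116), np.float64(0.078)), (np.float64(-0.108), np.float64(0.079))]
```

Near the stop; press on gently until force shows.

Request:
step_arm:
  deltas:
    - {"dp": [0, 0.05, 0], "twist": 0}
    - {"dp": [0, 0.03, 0], "twist": 0}
    - {"dp": [0, 0, 0], "twist": 0}

```text
time_s: 21.45
ee_pos: [0.5909, -0.1335, 0.0142]
eef_rot: [-3.141, -0.0, 2.547]
force: [-1.9, -3.2, -3.0]
grip_width: 0.0007
grip_force: 1.7
```

```bash
python3 -c "from h import *;own()"
```

```text
own [ 0.0777 -0.1182  0.0142] yaw 2.547120136612641 F [ 0.3 -3.7 -3. ] 21.45 [-0.28  0.58  1.49 -0.    1.06 -1.26]
```

Request:
step_arm:
  deltas:
    - {"dp": [0, 0.04, 0], "twist": 0}
    - {"dp": [0, 0, 0], "twist": 0}
    - {"dp": [0, 0, 0], "twist": 0}

```text
time_s: 21.75
ee_pos: [0.5915, -0.1326, 0.0142]
eef_rot: [-3.141, -0.001, 2.547]
force: [-4.4, -6.5, -3.1]
grip_width: 0.0005
grip_force: 4.0
```

```bash
python3 -c "from h import *;own()"
```

```text
own [ 0.0777 -0.1172  0.0142] yaw 2.5468514739048063 F [-0.  -7.8 -3.1] 21.75 [-0.28  0.58  1.49 -0.    1.07 -1.26]
```

Request:
step_arm:
  deltas:
    - {"dp": [0, -0.4, 0], "twist": 0}
    - {"dp": [0, -0.4, 0], "twist": 0}
    - {"dp": [0, 0, -0.5], "twist": 0}
    - {"dp": [0, 0, -0.9], "twist": 0}
    - {"dp": [0, 0, -0.9], "twist": 0}
    - {"dp": [0, 0, -0.7], "twist": 0}
    - {"dp": [0.7, 0.1, 0], "twist": 0}
    - {"dp": [0.8, 0, 0], "twist": 0}
    - {"dp": [0.8, 0.1, 0], "twist": 0}
    - {"dp": [0.8, 0, 0], "twist": 0}
    - {"dp": [0.8, 0, 0], "twist": 0}
    - {"dp": [0, 0, 0], "twist": 0}

```text
time_s: 22.95
ee_pos: [0.4471, -0.0638, 0.1349]
eef_rot: [3.141, 0.001, 2.548]
force: [0.4, -0.5, -0.5]
grip_width: 0.0007
grip_force: 0.0
```

```bash
python3 -c "from h import *;own();lidz();catches()"
```

```text
own [-0.0804 -0.1414  0.1349] yaw 2.547684942450242 F [ 0.6 -0.2 -0.5] 22.95 [-0.22  0.11  1.83  0.    1.2  -1.2 ]
lid slope 0.0015 z mid 0.0985 z front 0.0987 3426
scene L 212 ymin -0.147 [(np.float64(-0.148), np.float64(0.072)), (np.float64(-0.14), np.float64(0.07)), (np.float64(-0.132), np.float64(0.072)), (np.float64(-0.124), np.float64(0.075)), (np.float64(-0.116), np.float64(0.077)), (np.float64(-0.108), np.float64(0.079))]
top R 108 ymin -0.113 [(np.float64(-0.116), np.float64(0.032)), (np.float64(-0.108), np.float64(0.053))]
```

Request:
step_arm:
  deltas:
    - {"dp": [0, 0, 0.5], "twist": 0}
    - {"dp": [0, 0, 0.5], "twist": 0}
    - {"dp": [0, 0, 0.5], "twist": 0}
    - {"dp": [0, 0, 0.2], "twist": 0}
    - {"dp": [0, 0, 0.2], "twist": 0}
    - {"dp": [0, 0, 0.2], "twist": 0}
    - {"dp": [0, 0, 0.2], "twist": 0}
    - {"dp": [0, 0, 0.2], "twist": 0}
    - {"dp": [0, 0, 0.2], "twist": 0}
    - {"dp": [0, 0, 0.2], "twist": 0}
    - {"dp": [0, 0, 0.1], "twist": 0}
    - {"dp": [0, 0, 0], "twist": 0}

```text
time_s: 24.3
ee_pos: [0.4489, -0.0646, 0.0139]
eef_rot: [-3.141, -0.001, 2.547]
force: [0.2, 0.6, -0.8]
grip_width: 0.0009
grip_force: 0.0
```

Request:
step_arm:
  deltas:
    - {"dp": [0, 0.1, 0], "twist": 0}
    - {"dp": [0, 0.1, 0], "twist": 0}
    - {"dp": [0, 0.1, 0], "twist": 0}
    - {"dp": [0, 0.1, 0], "twist": 0}
    - {"dp": [0, 0.05, 0], "twist": 0}
    - {"dp": [0, 0.05, 0], "twist": 0}
    - {"dp": [0, 0, 0], "twist": 0}

```text
time_s: 25.0
ee_pos: [0.4604, -0.0479, 0.0143]
eef_rot: [-3.142, -0.0, 2.547]
force: [-1.9, -1.5, -0.9]
grip_width: 0.0004
grip_force: 0.7
```

```bash
python3 -c "from h import *;own()"
```

```text
own [-0.0783 -0.1207  0.0143] yaw 2.5472136008528383 F [-0.7 -2.3 -0.9] 25.0 [-0.18  0.31  1.91  0.    0.92 -1.16]
```

Request:
step_arm:
  deltas:
    - {"dp": [0, 0.04, 0], "twist": 0}
    - {"dp": [0, 0.03, 0], "twist": 0}
    - {"dp": [0, 0.03, 0], "twist": 0}
    - {"dp": [0, 0, 0], "twist": 0}

```text
time_s: 25.4
ee_pos: [0.4624, -0.0448, 0.0142]
eef_rot: [-3.141, -0.001, 2.547]
force: [-2.7, -3.6, -3.5]
grip_width: 0.0005
grip_force: 2.7
```

```bash
python3 -c "from h import *;own()"
```

```text
own [-0.0784 -0.1171  0.0142] yaw 2.5471183648027433 F [-0.2 -4.5 -3.5] 25.4 [-0.18  0.31  1.9  -0.    0.93 -1.15]
```

Request:
step_arm:
  deltas:
    - {"dp": [0, 0.04, 0], "twist": 0}
    - {"dp": [0, 0, 0], "twist": 0}
    - {"dp": [0, 0, 0], "twist": 0}
    - {"dp": [0, -0.4, 0], "twist": 0}
    - {"dp": [0, -0.4, 0], "twist": 0}
    - {"dp": [0, 0, -0.5], "twist": 0}
    - {"dp": [0, 0, -1], "twist": 0}
    - {"dp": [0, 0, -1], "twist": 0}
    - {"dp": [0, 0, -1], "twist": 0}
    - {"dp": [0, -0.8, 0], "twist": 0}
    - {"dp": [0, -0.8, 0], "twist": 0}
    - {"dp": [0, 0, 0], "twist": 0}

```text
time_s: 26.6
ee_pos: [0.4092, -0.1245, 0.1551]
eef_rot: [3.141, 0.002, 2.545]
force: [0.4, 0.1, -0.4]
grip_width: 0.0006
grip_force: 0.0
```

```bash
python3 -c "
from h import *
own();lidz();catches()
im,d=ctrl.camera('top');a=np.load('top.npz')['im']
cv2.imwrite('pics/end.png',np.hstack([cv2.resize(i[130:330,150:380],(400,348),interpolation=3) for i in (a,im)])[...,::-1])"
```

```text
own [-0.0776 -0.2129  0.1551] yaw 2.5449829250261855 F [ 0.3  0.3 -0.4] 26.6 [-0.38  0.03  1.86  0.    1.24 -1.36]
lid slope -0.0001 z mid 0.0985 z front 0.0985 3434
top L 20 ymin -0.103 []
top R 104 ymin -0.112 [(np.float64(-0.116), np.float64(0.034)), (np.float64(-0.108), np.float64(0.052))]
```

View pics/end.png

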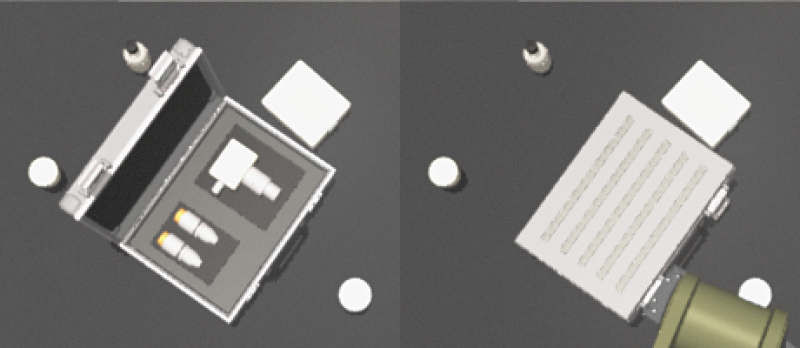

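Request:
step_arm:
  deltas:
    - {"dp": [0.5, -0.8, -0.3], "twist": 0}
    - {"dp": [0.5, -0.8, 0], "twist": 0}
    - {"dp": [0, -0.8, 0], "twist": 0}
    - {"dp": [0, -0.8, 0], "twist": 0}
    - {"dp": [0, 0, 0], "twist": 0}
    - {"dp": [0, 0, 0], "twist": 0}

```text
time_s: 27.4
ee_pos: [0.3054, -0.2064, 0.1665]
eef_rot: [3.141, 0.0, 2.546]
force: [-0.2, 0.3, 1.0]
grip_width: 0.0004
grip_force: 0.0
```

```bash
python3 -c "
from h import *
own();lidz();catches()
im,d=ctrl.camera('top')
for l in ['canister','slide_box','eyepiece','drop_bottle']:
    r=ctrl.cut_out('top',l)[:1]
    if r: print(l,np.median(cloud('top',d)[r[0]['pixels']],0).round(3))"
```

```text
own [-0.1174 -0.339   0.1665] yaw 2.546364136705026 F [-0.4  0.1  1. ] 27.4 [-0.69 -0.12  1.98  0.    1.28 -1.67]
lid slope 0.0001 z mid 0.0985 z front 0.0985 3442
top L 101 ymin -0.111 [(np.float64(-0.108), np.float64(0.039))]
top R 107 ymin -0.112 [(np.float64(-0.116), np.float64(0.031)), (np.float64(-0.108), np.float64(0.055))]
canister [ 0.469 -0.174  0.059]
slide_box [ 0.749 -0.104  0.037]
eyepiece [0.644 0.276 0.048]
drop_bottle [0.816 0.144 0.054]
```

```bash
python3 -c "
from h import *
print(ctrl.hand_in())"
```

```text
the job is handed in; nothing more can be done
None
```

I handed the job in at about 27 s: the lid measured fully shut, both catches were pressed flat to a hard stop, the case had not visibly moved, and the canister, slide box, eyepiece and drop bottle were where they started. I did not re-measure the screwdriver, ring and mouse, and the hand-in gave no verdict. My first three passes at the lid went through it with no force registered, because the part of the fingers that makes contact turned out to end about 40–47 mm above the TCP.

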